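# Set a torch tripod's leg to its mark and hold it with the cam lever squeezed shut

## Task

The torch's tripod lies folded on the counter on two of its legs; the third leg, uppermost, has been left too long, with its cam lever swung open. Slide that leg in until the rim of its black clamp just meets the dark ring mark on the bright inner tube, then, with your hand round the leg so that it stays at the mark, squeeze the lever fully shut against the clamp. Finish still holding the leg like that, gripped and not let go, with the tripod lying on the counter and the other things left where they are.

Things in the scene. Friction and masses are not known exactly. Their poses are not given: they have to be found in the camera images.
- stand: Folded torch tripod, 450 mm long, 1.5 kg, lying loose on two locked legs (44 mm apart); the third leg lies on top. Slides if pushed with over about 8 N. Origin: on the counter straight below mark; x level along the legs from head (-230 mm) to feet, y to the side where the top leg's lever sits, z up. Lower legs reach 28 mm high, 45 mm to each side; casting at x -156 to -112 mm is 68 mm high.
- mark (a point): Length mark of the top leg: the edge nearer the feet of a dark ring, 5 mm wide, round the bright steel inner tube (17 mm across, fixed to the tripod's head); on the tube's axis, 52 mm above the counter. Axes as stand. The leg is right when the clamp's rim is here.
- leg: Sliding part of the top leg. Origin: on its axis at the clamp's rim (end towards the head), 52 mm up; axes as stand, so it lies at x = d from mark when d too long (28 to 80 mm at first). Along x: black clamp 0-46 mm (26 mm wide and high), bare round tube 46-195 mm (22 mm across), rubber boot to 236 mm (27 mm). Lever open: slides with 2 N drag, stays where left. Lever shut: clamped.
- leg_tube (a point): Point on the axis of the sliding leg's bare tube, at x = 115 mm of leg, where the tube can be gripped across from above; 52 mm above the counter; axes as leg.
- lever (a joint): Angle of the grey cam lever on the clamp, rad: 0 fully shut along the clamp's +y side; starts 0.48 to 0.72 open, tip swung out towards +y, at most 52 mm from the leg's axis. Stays where it is left; smooth hard plastic; it takes 3 N at the tip, 6 N near shut as the cam bites (from 0.3), and stays shut. Pushed alone from outside, it may drive the leg or tripod away.
- lever_pin (a point): The lever's upright pivot pin, at x = 7 mm, y = 17 mm, z = 0 of leg; axes as leg. From here the shut lever lies along +x to x = 50 mm of leg; its outer face is then 22 mm from the leg's axis, 25 mm at the tip; it is 18 mm high, centred 52 mm above the counter.
- lever_tip (a point): Middle of the cam lever's tip, 39 mm from its pivot pin, 52 mm above the counter. x points along the lever away from the pin, z up.
- torch: A cordless torch of grey plastic lying on its side, 172 mm long, head 52 mm across. Bystander. Origin: centre of its underside; it is to stay where it is.
- screwdriver: A screwdriver with a magenta handle, 200 mm long. Bystander. Origin: centre of its underside; it is to stay where it is.
- tin: A round lidded tin (of washers), 83 mm across, 46 mm high. Bystander. Origin: centre of its underside; it is to stay where it is.
- tongs: A pair of steel kitchen tongs lying flat, about 230 mm long, 16 mm high. Bystander. Origin: centre of its underside; it is to stay where it is.
- spanner: A steel spanner, 170 mm long. Bystander. Origin: centre of its underside; it is to stay where it is.
- charger: A black plug-in charger block, 70 x 50 x 28 mm. Bystander. Origin: centre of its underside; it is to stay where it is.
- tumbler: A steel drinking tumbler, 68 mm across, 85 mm high. Bystander. Origin: centre of its underside; it is to stay where it is.

How it is judged:
By the outcome, as a careful person would: the job done as asked, in the order asked, and still so for the second after the job is handed in, while the arm keeps its last pose, push and grip.
It also fails if it takes over 48 s, if anything falls off the work surface, if the arm or the gripper's body presses on something with over 40 N, if the wrist force passes 120 N, or if a joint passes its speed limit or range.

## Robot

A 6-joint arm with a two-finger parallel gripper is mounted at the origin on the work surface. World frame = base frame: x ahead of the robot, y to its left, z up, the work surface at z = 0. Lengths are in m, angles in rad, forces in N, time in s.
With the tool pointing down it reaches from about 0.375 to 0.9 m from the base axis. Payload 3.1 kg.
Tool frame: the origin (TCP) lies on the centre line of the jaws, within the pads' length; the fingertips stand 25 mm ahead of it and the grasp point (between the pads) lies 6 mm ahead of it; x points along the fingers, y is the direction in which the jaws open and shut, and the axes are right-handed (so a half turn about x gives the same grasp; the last joint's range is limited). The gripper opens to 87 mm and grips with 3 to 60 N. Pads are 19 mm wide; open, the fingers measure 117 mm over their backs; the gripper's body (75 mm by 190 mm) begins 51 mm behind the grasp point.
Start: joints at [1.038, 0.527, 1.433, -0, 1.181, -0.178], TCP at [0.216, 0.586, 0.248] pointing down, gripper open.
Joint ranges: [-3.08, 3.08], [-0.75, 2.2], [0.22, 2.44], [-1.43, 4.57], [0, 2.65], [-2.85, 2.85]. Speed limits (rad/s): [2.79, 2.79, 3.14, 3.14, 3.14, 3.14].

## Interface

Orientations are given as a unit quaternion [x, y, z, w].
In Python, from rig import robot gives the robot as it stands. The module is installed in compiled form; this text tells all that it offers.
- The arm moves only by the tool move_arm, never from a script. Its argument "commands" is a list of rows, each a list of 5 numbers: the gripper's target within -1 to 1 (shut at 1, half-way at 0, fully open at -1), then the shift along the tool's x, y, z in mm, then the turn about the tool's x in degrees. A call has 1 to 8 rows; each row is the pose to reach, as a shift and turn from the pose commanded when the call began, along the tool's axes at that moment; what a row does not reach only later rows make up. A row lasts 1/12 s, in which the tool goes at most 41.7 mm and 7.16 degrees, less where a joint would pass 70% of its speed; a pose out of reach is approached as far as the arm can. A call with a gripper value outside its range is refused whole. The fingers move at their own pace and stop on an object; "newtons" is the grip in N (left out, the last holds). Time passes only in rows, so rows that repeat a pose let the fingers close. It gives the time, the measured TCP pose, the force and the opening at its end, in the units of the state.
- robot.get_obs(): the state, without advancing time (a new reading comes with each control period).
- robot.camera(name): name is "scene" or "top" or "wrist"; returns a dict with "image" (420x560x3 uint8, red, green, blue), "fx", "fy", "cx", "cy" (pixels), "xyz" and "rotation" of the camera in the world; the wrist camera has in their place "tool_from_camera" (4x4, takes a point from camera to tool coordinates, whose origin is the TCP and whose axes are the tool frame's). Camera axes: x right, y down, z forward; pixel columns grow to the right and rows downward; lengths in m; the calibration is good to about 2 mm. A picture is of the moment at which its call begins: read the wrist's pose just before it. There is no depth.
- robot.hand_in(): hands the job in, once; it reports no verdict.
Trained networks look in a picture, given as the dict that the camera call returned (one of the last four; its "shot" number tells which), for a name from the list of things; names that differ only in an ending like _2 or _b are one class to them, and where a whole thing is asked for, a point or a joint stands for the part that bears it (a point fixed in the world has none). Each returns a list of dicts, best first, with "p" (0 to 1); they miss things now and then, are a little off and sometimes report something else, mostly with a low value. They report only what shows in the picture. A call takes as long as a camera call.
- robot.regions_of(picture, name): "pixels" (420x560 bool, what is visible of it) and "bbox" ([left, top, right, bottom] in pixels, round what is visible of it).
The state is a dict: "time": time; "q": joint angles; "joint_velocities": joint speeds; "joint_torque": joint torques, N m; "position": TCP position; "tool_rot": TCP orientation; "ft_force": force on the tool from outside, world axes, zero at the start; "moment": the same for the moment, N m; "grip_width": finger opening in m.
Only numpy, scipy, OpenCV 4.12 (cv2) and the standard library are available. Lean on these libraries where they do the work, as an engineer would, in place of code of your own. Each camera call takes 0.05 s, during which the arm holds its last target.

## Working session

There is one attempt and no reset: what is moved stays moved. The work goes in short steps, Python scripts to look and compute and a tool call to move; the robot and the scene stay as the last step left them, time stands still between calls to the robot, and variables do not carry over. Pictures are saved under pics/ and viewed, and the job is handed in when it is done.

Besides the shell and the picture viewer there is one more tool, called after "Emit:" as a command line: name --pt "numbers of a row" for each row, then --argument value for the rest. move_arm: Moves the arm, as the interface text tells. Its arguments: {"type":"object","properties":{"commands":{"type":"array","items":{"type":"array","items":{"type":"number"}}},"newtons":{"type":"number"}},"required":["commands"]}

```bash
mkdir -p pics
cat > h.py <<'E'
import numpy as np, cv2
from rig import robot
from scipy.spatial.transform import Rotation as R
def save(im,n,crop=None,s=1):
    if crop: l,t,r,b=crop; im=im[t:b,l:r]
    im=cv2.resize(im,None,fx=s,fy=s,interpolation=cv2.INTER_CUBIC)
    cv2.imwrite('pics/'+n,cv2.cvtColor(im,cv2.COLOR_RGB2BGR))
def cam(name):
    o=robot.get_obs(); c=robot.camera(name)
    if 'tool_from_camera' in c:
        T=np.eye(4);T[:3,:3]=R.from_quat(o['tool_rot']).as_matrix();T[:3,3]=o['position']
        M=T@np.array(c['tool_from_camera']); c['P']=M[:3,3];c['Rm']=M[:3,:3]
    else: c['P']=np.array(c['xyz']);c['Rm']=np.array(c['rotation']); 
    if c['Rm'].shape!=(3,3): c['Rm']=R.from_quat(c['Rm'].ravel()).as_matrix()
    return c
def at(c,u,v,z):
    d=c['Rm']@np.array([(u-c['cx'])/c['fx'],(v-c['cy'])/c['fy'],1]); return c['P']+d*(z-c['P'][2])/d[2]
def proj(c,p):
    q=c['Rm'].T@(np.array(p)-c['P']); return c['fx']*q[0]/q[2]+c['cx'],c['fy']*q[1]/q[2]+c['cy']
E
python3 - <<'E'
from h import *
o=robot.get_obs(); print(o)
for n in ['top','scene','wrist']:
    c=cam(n); print(n,c['P'],c['Rm'].round(3).tolist(),c['fx']); save(c['image'],n+'0.png',s=1.4)
    for k in ['stand','leg','lever','leg_tube']:
        for r in robot.regions_of(c,k)[:2]: print(k,r['p'],r['bbox'])
E
```

```text
{'time': 0.0, 'q': array([ 1.03849661e+00,  5.28456145e-01,  1.43389581e+00,  1.94077676e-06,
        1.18141131e+00, -1.78482146e-01]), 'joint_velocities': array([-9.89398706e-04, -1.57934204e-03,  3.15518741e-04, -3.50217776e-04,
        5.48582124e-04, -2.80869662e-05]), 'joint_torque': array([-3.42121184e-04, -4.40042710e+01, -1.76586270e+01,  6.32057455e-02,
        5.82701562e-02, -1.84221763e-04]), 'position': array([0.21616123, 0.58570374, 0.24657981]), 'tool_rot': array([ 0.12372285,  0.69633772, -0.12516135,  0.69580247]), 'ft_force': array([-0.3249579 ,  0.06471884, -0.2423686 ]), 'moment': array([ 0.02799176,  0.00252252, -0.00326509]), 'grip_width': 0.08725743009541734}
top [0.4071702  0.04618238 1.213084  ] [[0.013, -0.99, 0.137], [-1.0, -0.014, -0.005], [0.006, -0.137, -0.991]] 431.5613666240952
stand 0.89 [171.8, 195.3, 366.0, 228.9]
leg 0.93 [279.0, 191.1, 362.8, 217.7]
lever 0.28 [273.2, 198.9, 362.2, 218.0]
leg_tube 0.78 [273.1, 193.4, 361.3, 219.2]
scene [1.62804552 0.28823378 1.04301698] [[-0.216, 0.637, -0.74], [0.976, 0.145, -0.16], [0.005, -0.757, -0.653]] 529.8233707985511
stand 0.91 [189.6, 199.7, 383.2, 241.5]
leg 0.6 [191.4, 201.1, 272.5, 225.7]
leg_tube 0.61 [197.2, 200.4, 274.7, 222.6]
leg_tube 0.25 [274.6, 238.3, 300.7, 280.2]
wrist [0.15042272 0.61159866 0.38480332] [[0.345, 0.906, 0.245], [0.938, -0.333, -0.091], [-0.001, 0.261, -0.965]] 334.9736697521944
```

View pics/top0.png

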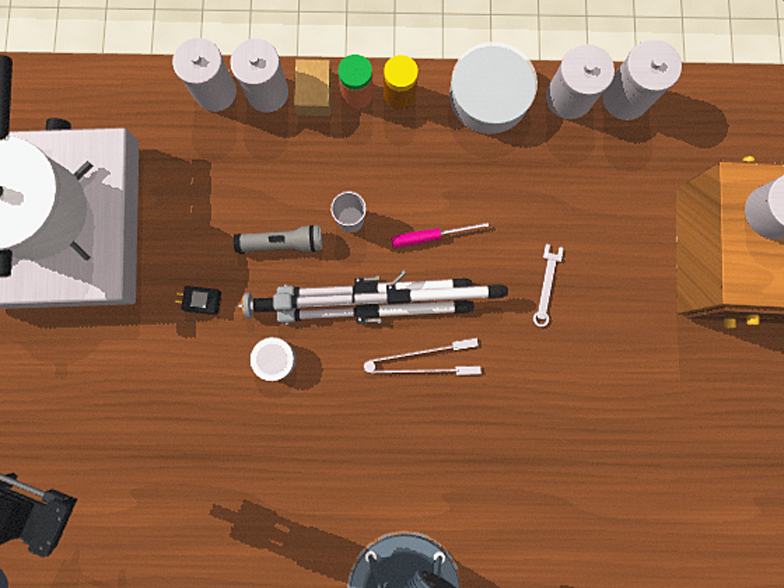

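View pics/scene0.png

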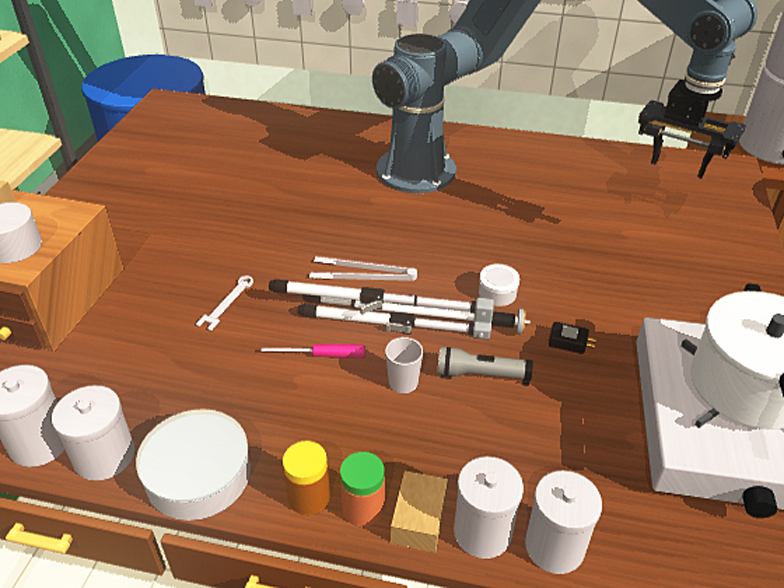

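View pics/wrist0.png

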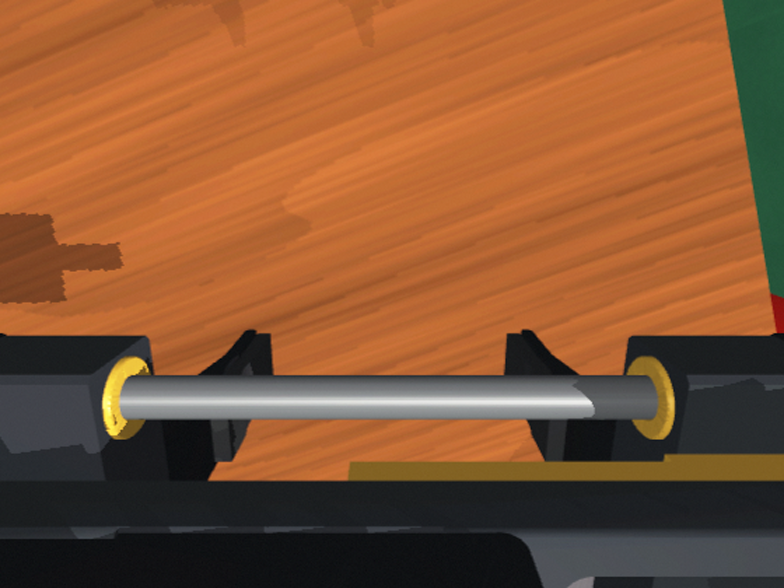

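Run:
```python
from h import *
c=cam('top'); save(c['image'],'top1.png',crop=(165,175,375,250),s=3.8)
for p in [(251/1.4,305/1.4),(505/1.4,292/1.4)]: print(at(c,*p,0.05))
s=cam('scene'); save(s['image'],'sc1.png',crop=(180,185,400,250),s=3.6)
```

```text
[0.53599308 0.30079085 0.05      ]
[ 0.56822404 -0.19143064  0.05      ]
```

View pics/top1.png

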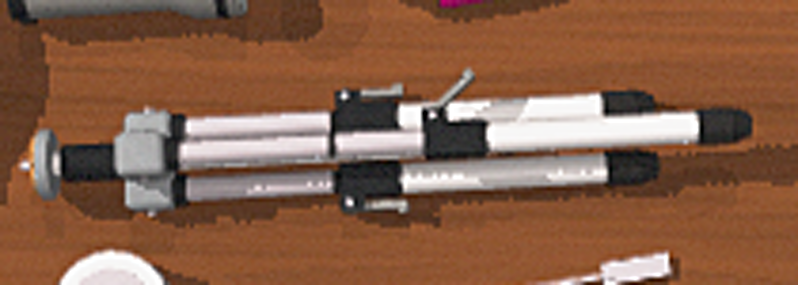

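View pics/sc1.png

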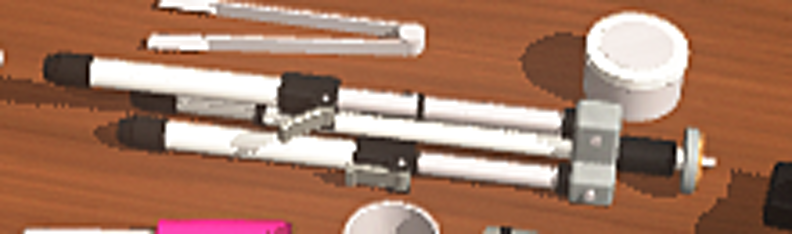

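```bash
cat >> h.py <<'E'
def tool():
    o=robot.get_obs(); return np.array(o['position']),R.from_quat(o['tool_rot']).as_matrix(),o
def delta(target,sdir):
    """shift in tool axes mm and turn deg so TCP at target, tool y along +-sdir"""
    p,M,o=tool(); d=M.T@(np.array(target)-p)*1000
    out=[]
    for s in (1,-1):
        t=M.T@(s*np.array([*sdir,0])); out.append(round(float(np.degrees(np.arctan2(t[2],t[1]))),2))
    return d.round(1),out
E
python3 - <<'E'
from h import *
p,M,o=tool(); print(M.round(3).tolist())
c=cam('top'); print(np.array(robot.camera('wrist')['tool_from_camera']).round(4).tolist())
f=lambda x,y:(165+x/3.8,175+y/3.8)
rim=at(c,*f(424,135),.052); mark=at(c,*f(336,143),.052); boot=at(c,*f(750,126),.052); tip=at(c,*f(469,74),.052); hd=at(c,*f(182,152),.052)
print(rim,mark,boot,tip,hd)
d=(boot-hd)[:2]; d/=np.linalg.norm(d); sy=np.array([-d[1],d[0]]); print('sx',d,'sy',sy, np.dot((rim-mark)[:2],d), np.linalg.norm(boot-rim), (tip-rim)[:2]@d,(tip-rim)[:2]@sy)
tube=rim[:2]+d*.115; print('tube',tube)
print(delta([*tube,.25],sy))
E
```

```text
[[0.0, 0.346, 0.938], [0.0, 0.938, -0.346], [-1.0, 0.0, 0.0]]
[[0.0005, -0.2615, 0.9652, -0.1373], [1.0, 0.0013, -0.0001, 0.0009], [-0.0012, 0.9652, 0.2615, -0.0708], [0.0, 0.0, 0.0, 1.0]]
[0.55940938 0.03762607 0.052     ] [0.5527823  0.10032269 0.052     ] [ 0.56914483 -0.19554111  0.052     ] [0.6040189  0.00588351 0.052     ] [0.54480164 0.20985178 0.052     ]
sx [ 0.05994041 -0.99820196] sy [0.99820196 0.05994041] 0.06298112605669619 0.23337033215479713 0.03435939092087335 0.04262664902039314
tube [ 0.56630253 -0.07716716]
(array([  -2.4, -501.2,  558. ]), [66.29, -113.71])
```

Emit:
move_arm --pt "-1 0 -430 524 57" --pt "-1 0 -430 524 57" --pt "-1 0 -430 524 57" --pt "-1 0 -430 524 57" --pt "-1 0 -430 524 57" --pt "-1 0 -430 524 57" --pt "-1 0 -430 524 57" --pt "-1 0 -430 524 57"

```text
time: 1.62
position: [0.3857, 0.297, 0.2479]
tool_rot: [0.443, 0.551, -0.443, 0.551]
ft_force: [1.0, 1.9, 0.7]
grip_width: 0.0866
```

Run:
```python
from h import *
print(tool()[0],delta([.559,0,.25],[.9982,.0599]))
```

```text
[0.38567811 0.2969618  0.24786164] (array([ -2.1, 105.5, 327.3]), [8.97, -171.03])
```

Emit:
move_arm --pt "-1 0 104 322 9" --pt "-1 0 104 322 9" --pt "-1 0 104 322 9" --pt "-1 0 104 322 9" --pt "-1 0 104 322 9" --pt "-1 0 104 322 9" --pt "-1 0 104 322 9" --pt "-1 0 104 322 9"

```text
time: 2.28
position: [0.5556, 0.0097, 0.2478]
tool_rot: [0.484, 0.516, -0.483, 0.516]
ft_force: [0.1, 0.4, -0.3]
grip_width: 0.0872
```

Emit:
move_arm --pt "-1 0 0 0 0" --pt "-1 0 0 0 0" --pt "-1 0 0 0 0"

```text
time: 2.53
position: [0.5542, 0.0119, 0.2472]
tool_rot: [0.484, 0.516, -0.484, 0.515]
ft_force: [-0.3, -0.0, 0.7]
grip_width: 0.0872
```

Run:
```python
from h import *
print(tool()[0],delta([.559,0,.25],[.9982,.0599]))
c=cam('wrist'); save(c['image'],'w1.png',s=1.4); print(c['P'].tolist(),c['Rm'].tolist(),c['fx'],c['cx'],c['cy'])
np.savez('w1.npz',**{k:c[k] for k in ['P','Rm','fx','fy','cx','cy','image']})
```

```text
[0.55415209 0.01188827 0.24722652] (array([-2.8,  4.1, 12.2]), [0.24, -179.76])
[0.5506687813692009, 0.08363732018968617, 0.3845847355978213] [[0.9978606389101005, 0.06352870806910638, 0.015435302555984921], [0.06535492863227994, -0.9631968843522117, -0.2607306949280419], [-0.0016966488717804005, 0.26118167092133465, -0.9652881725978748]] 334.9736697521944 277.15499900086405 204.39113924154208
```

View pics/w1.png

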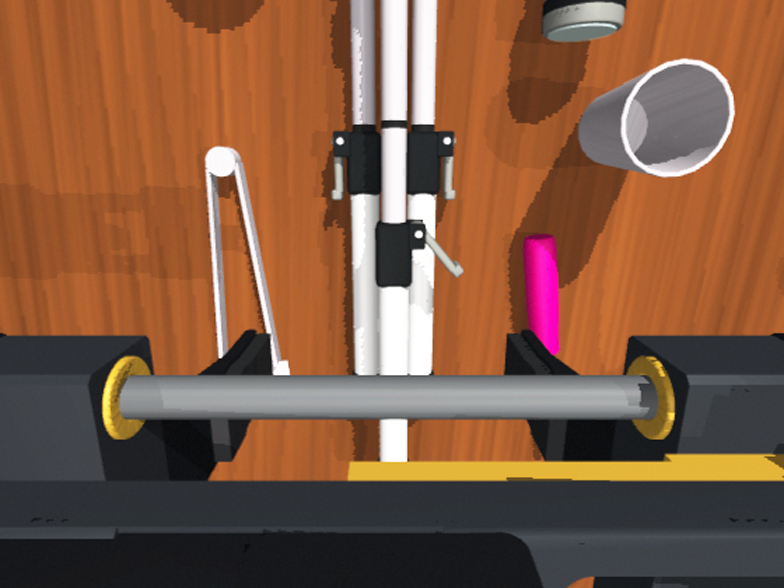

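Run:
```python
from h import *
c=dict(np.load('w1.npz')); save(c['image'],'w2.png',crop=(225,70,345,230),s=3.7)
```

```text
(no output)
```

View pics/w2.png

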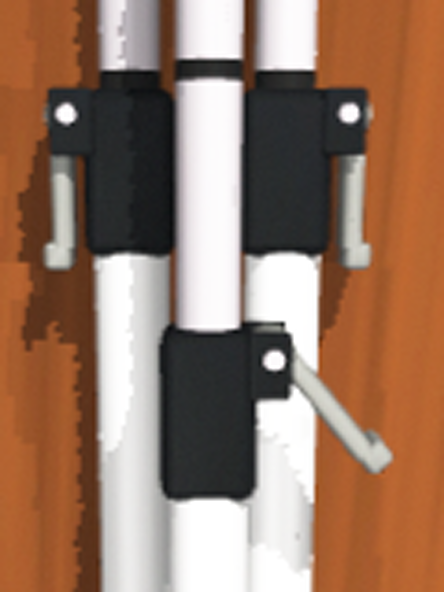

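Run:
```python
from h import *
c=dict(np.load('w1.npz')); f=lambda x,y:(225+x/3.7,70+y/3.7)
mk=at(c,*f(210,79),.0605); rim=at(c,*f(209,331),.0605); rim2=at(c,*f(209,330),.065); ce=at(c,*f(209,498),.065)
te=at(c,*f(209,560),.063); pin=at(c,*f(274,360),.061); tip=at(c,*f(378,460),.061)
far=at(c,281,40,.0605); 
print(mk,rim,rim2,ce,te,pin,tip)
d=(te-mk)[:2];d/=np.linalg.norm(d); sy=np.array([-d[1],d[0]]); print(d,sy)
for n,p in dict(rim=rim,rim2=rim2,ce=ce,te=te,pin=pin,tip=tip).items(): print(n,(p-mk)[:2]@d*1e3,(p-mk)[:2]@sy*1e3)
tube=rim[:2]+d*.115; print('tube',tube, delta([*tube,.058],sy), delta([*tube,.12],sy))
```

```text
[0.55303924 0.10369749 0.0605    ] [0.55708898 0.04129814 0.0605    ] [0.55698213 0.04214305 0.065     ] [ 0.5600651  -0.00261073  0.065     ] [ 0.56132707 -0.02061619  0.063     ] [0.57463233 0.03488849 0.061     ] [0.6046866 0.0098286 0.061    ]
[ 0.06652106 -0.99778502] [0.99778502 0.06652106]
rim 62.5305302163722 -0.11010395710028131
rim2 61.680383481047485 -0.16051449130274473
ce 106.54011838188494 -0.06143517394055324
te 124.5896366962379 -2.6695985957274414e-16
pin 70.09298030683567 16.96800969662672
tip 97.09661170550365 45.288704249785695
tube [ 0.5647389  -0.07344714] (array([189.3,   5.6,  86.7]), [-0.06, 179.94]) (array([127.3,   5.5,  86.7]), [-0.06, 179.94])
```

Emit:
move_arm --pt "-1 40 3 40 0" --pt "-1 80 5.5 80 0" --pt "-1 105 5.5 87 0" --pt "-1 125 5.5 87 0" --pt "-1 145 5.5 87 0" --pt "-1 160 5.5 87 0" --pt "-1 160 5.5 87 0" --pt "-1 160 5.5 87 0"

```text
time: 3.25
position: [0.565, -0.073, 0.0872]
tool_rot: [0.483, 0.517, -0.483, 0.516]
ft_force: [0.6, 0.1, 0.0]
grip_width: 0.0871
```

Run:
```python
from h import *
d=np.array([.0665,-.9978]);sy=np.array([.9978,.0665])
print(tool()[0],delta([.5647,-.0734,.058],sy))
c=cam('wrist'); save(c['image'],'w3.png',s=1.4)
```

```text
[ 0.56504649 -0.07295379  0.08716424] (array([29.2, -0.3,  0.5]), [0.03, -179.97])
```

View pics/w3.png

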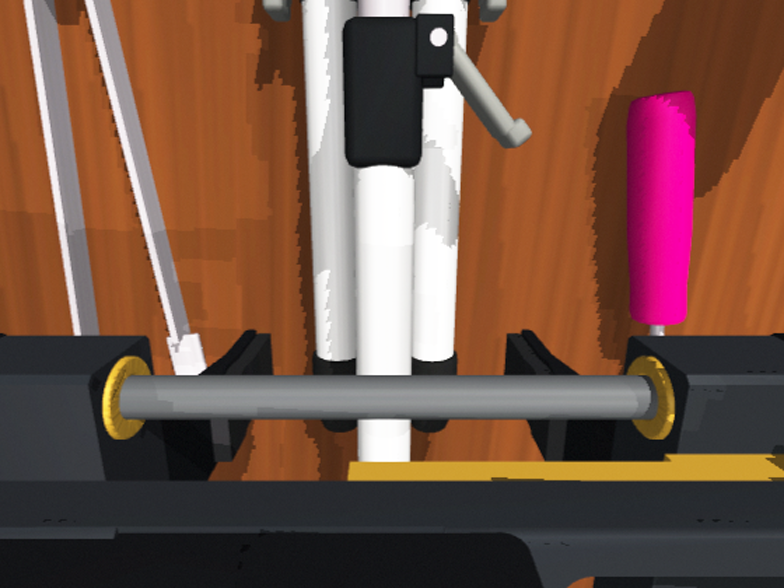

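Emit:
move_arm --pt "-1 15 -0.7 0 0" --pt "-1 28.5 -0.7 0 0" --pt "-1 28.5 -0.7 0 0" --pt "0.5 28.5 -0.7 0 0" --pt "0.5 28.5 -0.7 0 0" --pt "0.5 28.5 -0.7 0 0" --pt "0.5 28.5 -0.7 0 0" --newtons 15

```text
time: 3.88
position: [0.5659, -0.0748, 0.0602]
tool_rot: [0.484, 0.515, -0.483, 0.517]
ft_force: [0.7, 0.1, 0.1]
grip_width: 0.0681
```

Emit:
move_arm --pt "0.7 0 0 0 0" --pt "0.9 0 0 0 0" --pt "0.9 0 0 0 0" --pt "0.9 0 0 0 0" --newtons 15

```text
time: 4.22
position: [0.5652, -0.0747, 0.0591]
tool_rot: [0.483, 0.516, -0.483, 0.516]
ft_force: [0.0, 0.7, -0.1]
grip_width: 0.0416
```

Run:
```python
from h import *
sy=np.array([.9978,.0665])
print(tool()[0],delta([.5647,-.0734,.058],sy))
c=cam('wrist'); save(c['image'],'w4.png',s=1.4)
```

```text
[ 0.56524257 -0.07472305  0.05911664] (array([ 1.1, -0.5, -1.4]), [-0.09, 179.91])
```

View pics/w4.png

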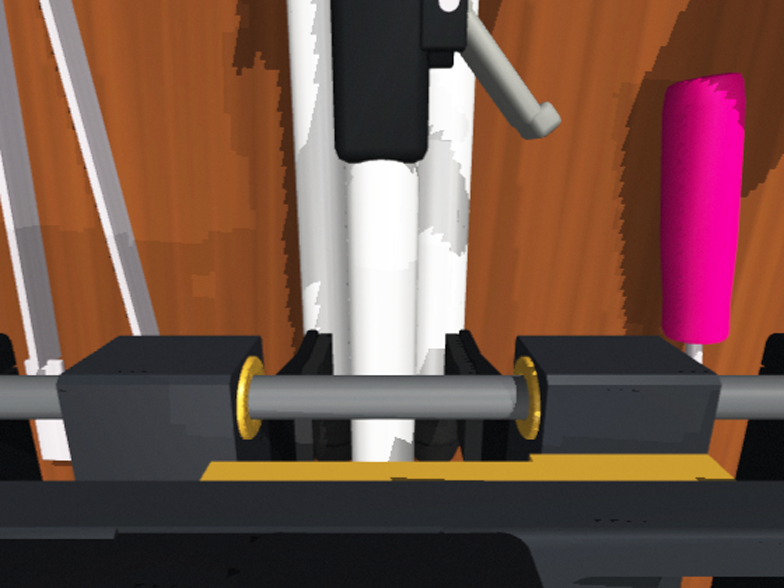

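Emit:
move_arm --pt "0.9 0 0 0 0" --pt "0.9 0 0 0 0" --pt "0.9 0 0 0 0" --pt "0.9 0 0 0 0" --pt "0.9 0 0 0 0" --pt "0.9 0 0 0 0" --newtons 15

```text
time: 4.77
position: [0.5643, -0.0747, 0.0589]
tool_rot: [0.483, 0.517, -0.484, 0.516]
ft_force: [-3.2, -1.9, 1.4]
grip_width: 0.0213
```

Run:
```python
from h import *
sy=np.array([.9978,.0665])
print(tool()[0],tool()[2]['ft_force'],delta([.5647,-.0734,.058],sy))
c=cam('wrist'); save(c['image'],'w5.png',s=1.4)
```

```text
[ 0.56430486 -0.07471866  0.05889601] [-3.15364043 -1.85053778  1.41591313] (array([ 0.9,  0.5, -1.3]), [-0.06, 179.94])
```

View pics/w5.png

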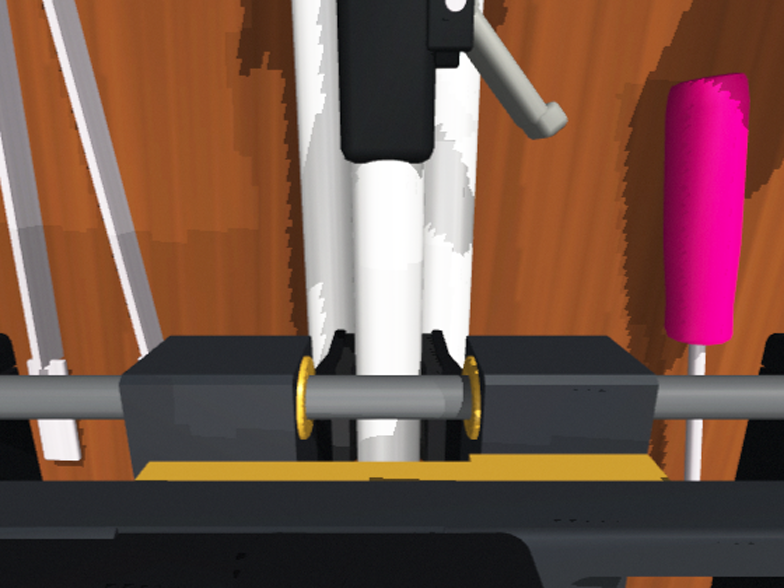

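Emit:
move_arm --pt "0.9 0 0 -4 0" --pt "0.9 0 0 -11 0" --pt "0.9 0 0 -19 0" --pt "0.9 0 0 -27 0" --pt "0.9 0 0 -35 0" --pt "0.9 0 0 -43 0" --pt "0.9 0 0 -49 0" --pt "0.9 0 0 -53 0" --newtons 15

```text
time: 5.48
position: [0.5609, -0.0204, 0.059]
tool_rot: [0.483, 0.517, -0.483, 0.516]
ft_force: [-5.0, -2.2, 2.4]
grip_width: 0.0211
```

Emit:
move_arm --pt "0.9 0 0 0 0" --pt "0.9 0 0 0 0" --pt "0.3 0 0 0 0" --pt "0.3 0 0 0 0" --pt "0.3 0 0 0 0" --pt "0.3 0 0 0 0" --newtons 15

```text
time: 5.98
position: [0.5638, -0.0224, 0.0594]
tool_rot: [0.484, 0.515, -0.483, 0.517]
ft_force: [-0.3, 0.0, -0.4]
grip_width: 0.0298
```

Run:
```python
from h import *
print(tool()[0],tool()[2]['ft_force'])
c=cam('wrist'); save(c['image'],'w6.png',s=1.4)
c=cam('top'); save(c['image'],'top2.png',crop=(165,175,375,250),s=3.8)
```

```text
[ 0.56376782 -0.02242993  0.05938146] [-0.30077335  0.00800166 -0.42412195]
```

View pics/w6.png

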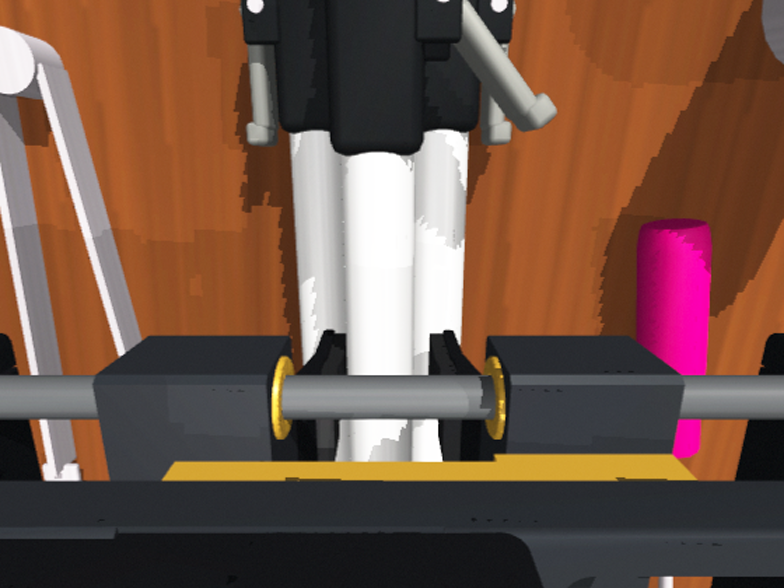

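View pics/top2.png

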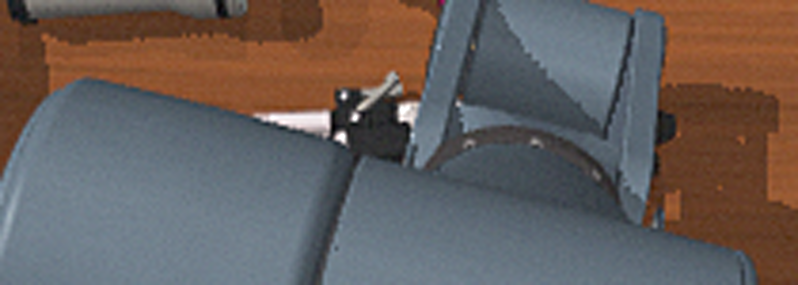

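Emit:
move_arm --pt "0 0 -2.6 -15 0" --pt "0 0 -2.6 -30 0" --pt "0 0 -2.6 -43 0" --pt "0 0 -2.6 -43 0" --pt "0 0 -2.6 -43 0" --newtons 15

```text
time: 6.5
position: [0.5563, 0.022, 0.0591]
tool_rot: [0.483, 0.516, -0.483, 0.517]
ft_force: [-0.1, -0.5, 0.2]
grip_width: 0.043
```

Run:
```python
from h import *
print(tool()[0],tool()[2]['ft_force'])
c=cam('wrist'); save(c['image'],'w7.png',s=1.4)
np.savez('w7.npz',**{k:c[k] for k in ['P','Rm','fx','fy','cx','cy','image']})
```

```text
[0.55631583 0.02203514 0.05909141] [-0.13796318 -0.46841685  0.22045914]
```

View pics/w7.png

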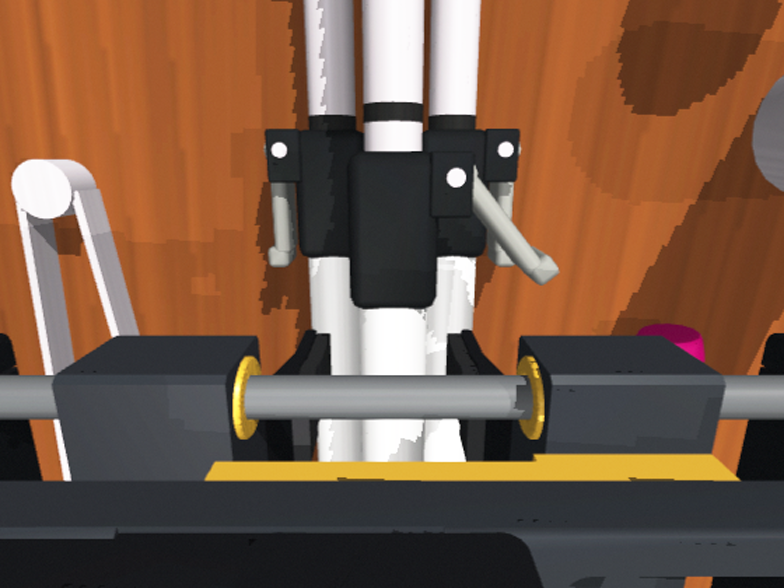

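```bash
cat > w.py <<'E'
import sys
from h import *
c=dict(np.load(sys.argv[1])); 
save(c['image'],sys.argv[2],crop=(240,60,320,140),s=7)
E
python3 w.py w7.npz w8.png
python3 - <<'E'
from h import *
p,M,o=tool(); print(p,o['ft_force'])
E
```

```text
[0.55657487 0.02139918 0.05912192] [-0.07867667 -0.231977   -0.46690766]
```

View pics/w8.png

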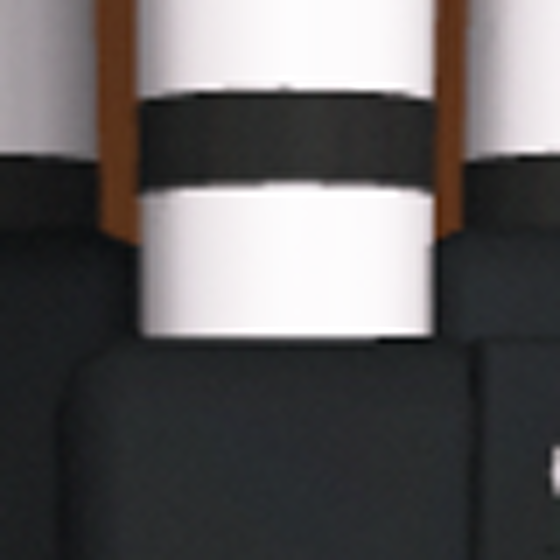

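Run:
```python
from h import *
c=dict(np.load('w7.npz')); f=lambda x,y:(240+x/7,60+y/7)
mk=at(c,*f(285,184),.0605); mk2=at(c,*f(285,92),.0605); r1=at(c,*f(285,337),.0605); r2=at(c,*f(285,337),.065);
a=at(c,394/1.4,340/1.4,.063); d=np.array([.0665,-.9978]);sy=np.array([.9978,.0665])
for p in (mk2,r1,r2): print((p-mk)[:2]@d*1e3)
print(c['P'],mk,a)
# leg axis vs tcp
t=np.array([.5563,.0220]); print((a[:2]-t)@sy*1e3,(mk[:2]-t)@sy*1e3,(mk[:2]-t)@d*1e3)
```

```text
-4.721712229605294
8.059162444154834
8.12466711452089
[0.55237427 0.09389352 0.1963775 ] [0.55304038 0.10399712 0.0605    ] [0.55782715 0.04093332 0.063     ]
2.782860096325356 2.2003603148148345 -82.03349034761777
```

Emit:
move_arm --pt "0 0 2.4 0 0" --pt "0.9 0 2.4 0 0" --pt "0.9 0 2.4 0 0" --pt "0.9 0 2.4 0 0" --pt "0.9 0 2.4 0 0" --pt "0.9 0 2.4 0 0" --pt "0.9 0 2.4 0 0" --pt "0.9 0 2.4 0 0" --newtons 15

```text
time: 7.22
position: [0.5582, 0.0208, 0.059]
tool_rot: [0.483, 0.516, -0.484, 0.516]
ft_force: [-1.6, -1.8, 1.4]
grip_width: 0.0216
```

Emit:
move_arm --pt "0.9 0 0 -2 0" --pt "0.9 0 0 -4 0" --pt "0.9 0 0 -6 0" --pt "0.9 0 0 -7 0" --pt "0.9 0 0 -7 0" --pt "0.9 0 0 -7 0" --newtons 15

```text
time: 7.72
position: [0.5577, 0.0286, 0.059]
tool_rot: [0.483, 0.517, -0.484, 0.516]
ft_force: [-3.1, -0.3, 1.9]
grip_width: 0.0216
```

```bash
python3 - <<'E'
from h import *
print(tool()[0],tool()[2]['ft_force'],tool()[2]['grip_width'])
c=cam('wrist'); save(c['image'],'w9.png',s=1.4)
np.savez('w9.npz',**{k:c[k] for k in ['P','Rm','fx','fy','cx','cy','image']})
E
python3 w.py w9.npz w10.png
```

```text
[0.55769189 0.0286223  0.05899036] [-3.12677738 -0.29195077  1.91062539] 0.02160690033069952
```

View pics/w10.png

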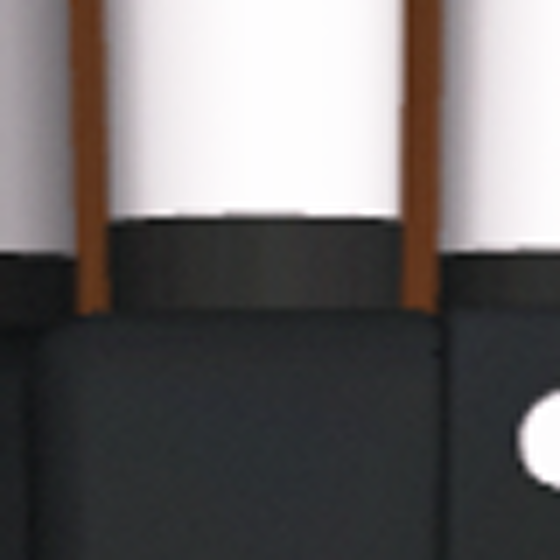

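View pics/w9.png

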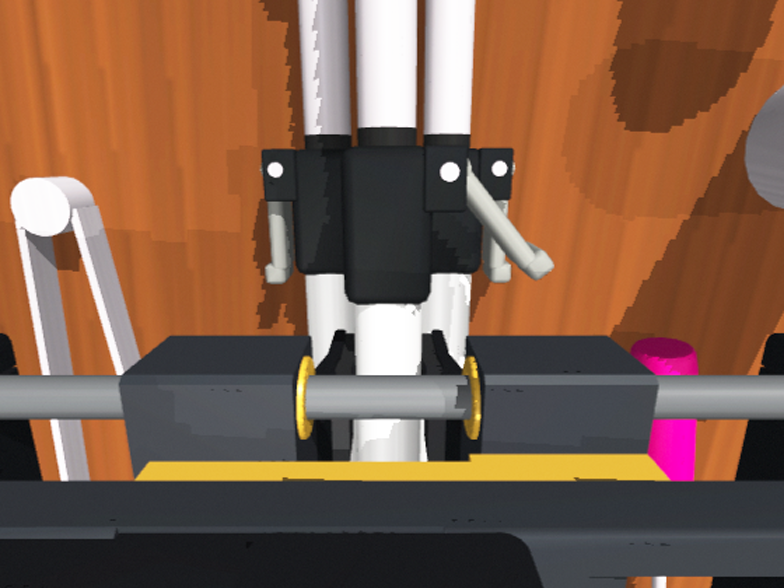

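Emit:
move_arm --pt "0.4 0 0 0 0" --pt "-1 0 0 0 0" --pt "-1 0 0 0 0" --pt "-1 0 0 0 0" --pt "-1 0 0 0 0" --pt "-1 0 5 0 0" --pt "-1 0 12 0 0" --pt "-1 0 20 0 0" --newtons 15

```text
time: 8.43
position: [0.5791, 0.0293, 0.0591]
tool_rot: [0.484, 0.516, -0.483, 0.516]
ft_force: [0.4, -0.3, 0.3]
grip_width: 0.065
```

Emit:
move_arm --pt "-1 0 0 0 0" --pt "-1 0 0 0 0" --pt "-1 0 0 0 0"

```text
time: 8.68
position: [0.5784, 0.0294, 0.0589]
tool_rot: [0.483, 0.516, -0.483, 0.516]
ft_force: [-0.2, -0.3, 0.5]
grip_width: 0.0826
```

```bash
python3 - <<'E'
from h import *
print(tool()[0],tool()[2]['ft_force'],tool()[2]['grip_width'])
c=cam('wrist'); save(c['image'],'w11.png',s=1.4)
np.savez('w11.npz',**{k:c[k] for k in ['P','Rm','fx','fy','cx','cy','image']})
E
python3 w.py w11.npz w12.png
```

```text
[0.57842213 0.02942374 0.05894722] [-0.20727871 -0.34677735  0.49365705] 0.0826397666316791
```

View pics/w11.png

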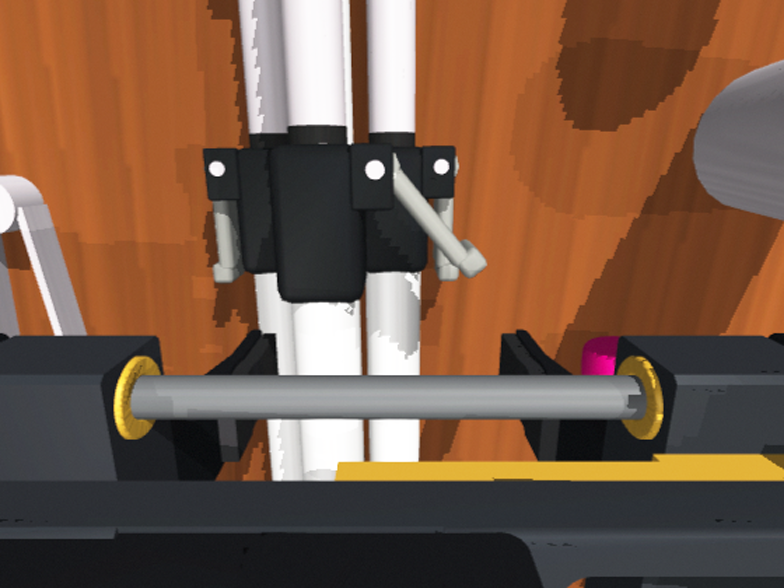

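View pics/w12.png

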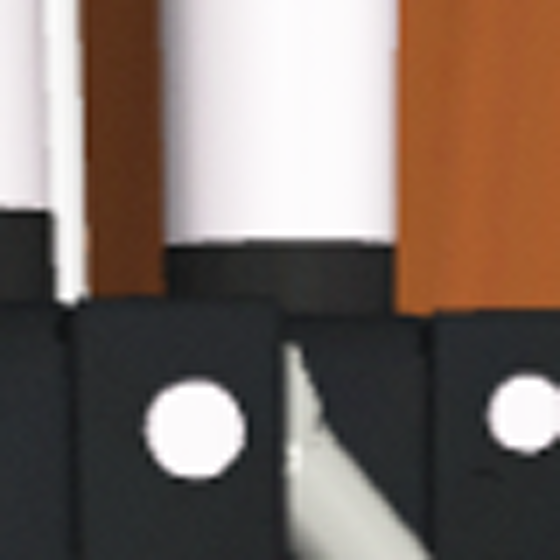

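Run:
```python
from h import *
c=dict(np.load('w11.npz')); save(c['image'],'w13.png',crop=(190,75,260,135),s=9)
```

```text
(no output)
```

View pics/w13.png

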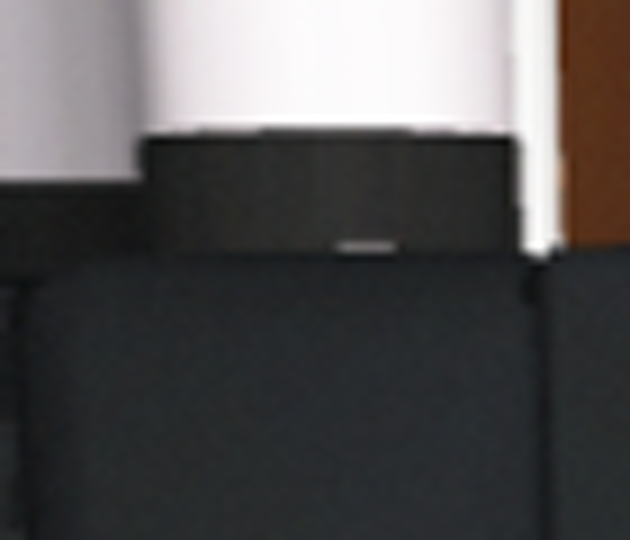

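Emit:
move_arm --pt "-1 0 0 -8 0" --pt "-1 0 0 -18 0" --pt "-1 0 0 -28 0" --pt "-1 0 0 -36 0" --pt "-1 0 0 -36 0" --pt "-1 0 0 -36 0"

```text
time: 9.23
position: [0.5757, 0.0663, 0.0591]
tool_rot: [0.483, 0.516, -0.483, 0.516]
ft_force: [-0.1, -0.2, 0.4]
grip_width: 0.0869
```

Run:
```python
from h import *
print(tool()[0],tool()[2]['ft_force'],tool()[2]['grip_width'])
c=cam('wrist'); save(c['image'],'w14.png',s=1.4)
np.savez('w14.npz',**{k:c[k] for k in ['P','Rm','fx','fy','cx','cy','image']})
```

```text
[0.57571328 0.0663463  0.05907387] [-0.12629117 -0.22267721  0.44392439] 0.08692349897145428
```

View pics/w14.png

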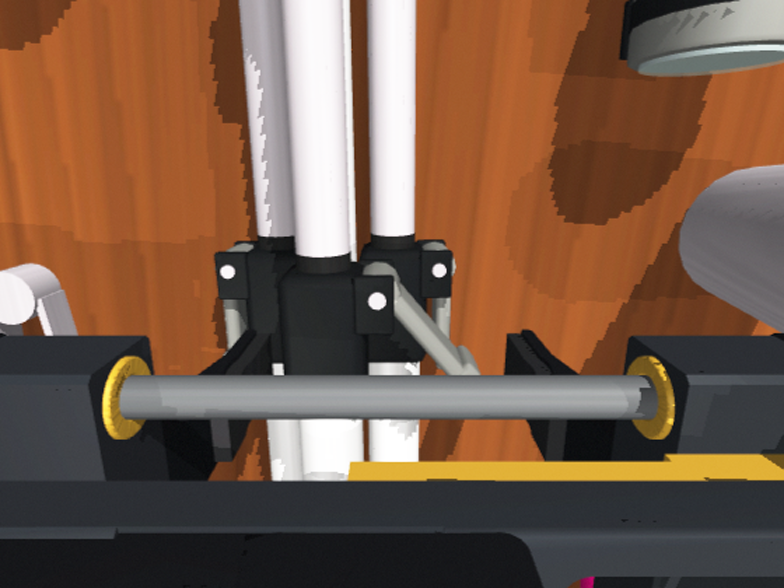

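Emit:
move_arm --pt "-0.56 0 0 0 0" --pt "-0.56 0 0 0 0" --pt "-0.56 0 0 0 0" --pt "-0.56 0 0 0 0" --pt "-0.56 0 0 0 0" --pt "-0.56 0 0 0 0" --newtons 20

```text
time: 9.78
position: [0.576, 0.0651, 0.0591]
tool_rot: [0.484, 0.516, -0.484, 0.516]
ft_force: [0.1, 0.2, 0.2]
grip_width: 0.0687
```

Run:
```python
from h import *
print(tool()[0],tool()[2]['ft_force'],tool()[2]['grip_width'])
c=cam('wrist'); save(c['image'],'w15.png',s=1.4)
```

```text
[0.57598579 0.06509102 0.05905607] [0.1032277  0.20403237 0.24704506] 0.06869387962220513
```

View pics/w15.png

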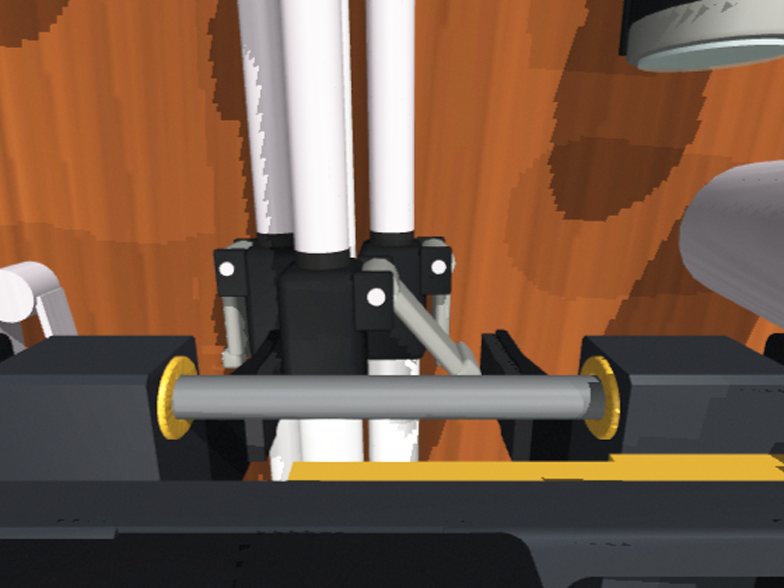

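Emit:
move_arm --pt "-0.49 0 -0.5 0 0" --pt "-0.4 0 -2 0 0" --pt "-0.31 0 -4 0 0" --pt "-0.22 0 -6 0 0" --pt "-0.22 0 -7.2 0 0" --pt "-0.22 0 -7.2 0 0" --newtons 20

```text
time: 10.33
position: [0.5696, 0.0644, 0.0593]
tool_rot: [0.484, 0.515, -0.483, 0.517]
ft_force: [4.0, -1.4, -0.7]
grip_width: 0.0539
```

Run:
```python
from h import *
print(tool()[0],tool()[2]['ft_force'],tool()[2]['grip_width'])
c=cam('wrist'); save(c['image'],'w16.png',s=1.4)
```

```text
[0.56956996 0.06441353 0.05928855] [ 4.02082234 -1.43490122 -0.68211059] 0.053907783238218675
```

View pics/w16.png

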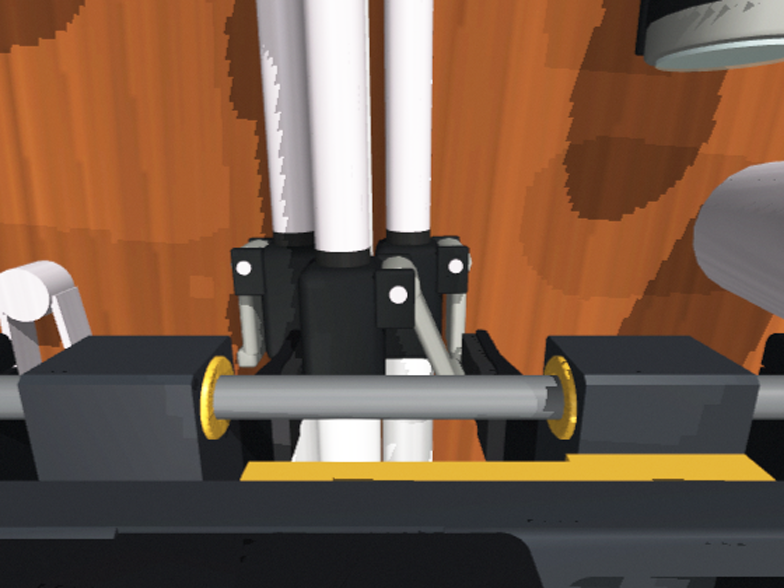

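Emit:
move_arm --pt "-0.15 0 -0.5 0 0" --pt "-0.08 0 -2 0 0" --pt "-0.01 0 -3.5 0 0" --pt "0.06 0 -5 0 0" --pt "0.06 0 -5.5 0 0" --pt "0.06 0 -5.5 0 0" --newtons 30

```text
time: 10.88
position: [0.5634, 0.0644, 0.0592]
tool_rot: [0.483, 0.516, -0.483, 0.516]
ft_force: [2.8, -2.1, 0.8]
grip_width: 0.0419
```

Run:
```python
from h import *
print(tool()[0],tool()[2]['ft_force'],tool()[2]['grip_width'])
c=cam('wrist'); save(c['image'],'w17.png',s=1.4)
```

```text
[0.56335954 0.06441527 0.05919743] [ 2.7880006  -2.12819853  0.75427868] 0.041915604579758944
```

View pics/w17.png

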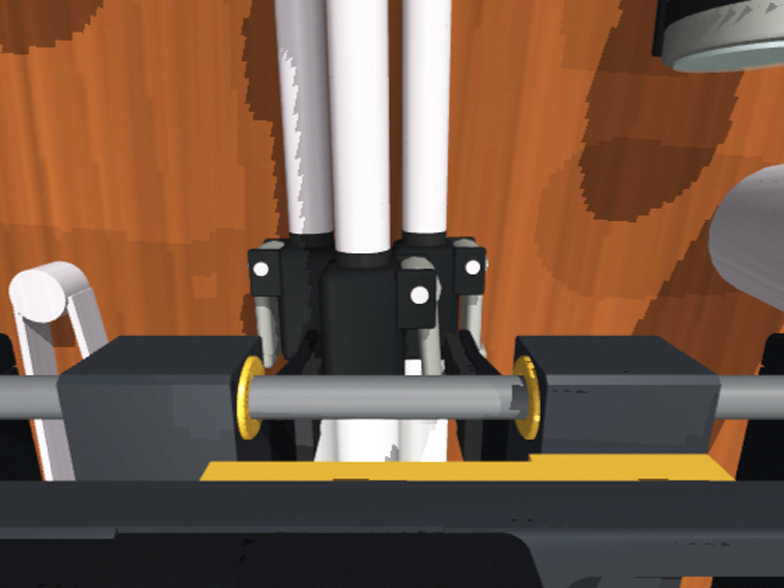

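Run:
```python
from h import *
for n in ('w14','w17'):
    if n=='w14': im=dict(np.load('w14.npz'))['image']; cr=(195,165,275,225)
    else: im=cv2.cvtColor(cv2.resize(cv2.imread('pics/w17.png'),(560,420),interpolation=cv2.INTER_AREA),cv2.COLOR_BGR2RGB); cr=(215,165,295,225)
    g=np.clip(im.astype(float)*2.2,0,255).astype(np.uint8); save(g,n+'z.png',crop=cr,s=6)
a=cv2.imread('pics/w14z.png');b=cv2.imread('pics/w17z.png');cv2.imwrite('pics/cmp.png',np.vstack([a,b])[:, :][::1] if 0 else cv2.resize(np.hstack([a,b]),None,fx=.83,fy=.83))
```

```text
(no output)
```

View pics/cmp.png

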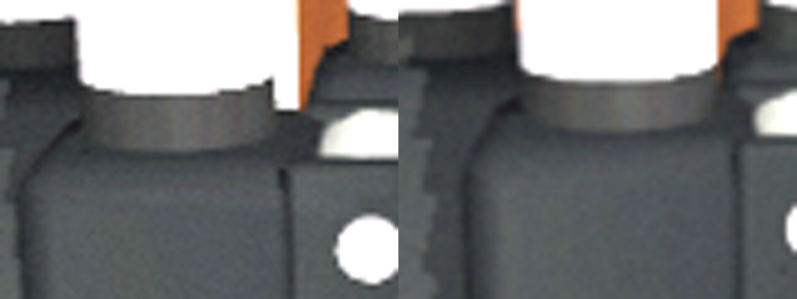

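```bash
cat > m.py <<'E'
import sys
from h import *
def prof(c,c0,c1,r0,r1): 
    return c['image'][r0:r1,c0:c1].mean(axis=(1,2)).round(1)
def go(n,u,r0,r1):
    c=dict(np.load(n)); print(n,list(zip(range(r0,r1),prof(c,u-5,u+6,r0,r1))))
    return c
if __name__=='__main__':
    o=tool(); c=cam('wrist'); np.savez('w18.npz',**{k:c[k] for k in ['P','Rm','fx','fy','cx','cy','image']})
    print(o[0],o[2]['ft_force'],o[2]['grip_width'])
    go('w14.npz',231,178,200); go('w18.npz',258,175,197)
E
python3 m.py
```

```text
[0.56323351 0.06442424 0.05919666] [ 3.29886391 -2.18999911  0.10156202] 0.04162456962476495
w14.npz [(178, np.float64(250.7)), (179, np.float64(250.8)), (180, np.float64(250.7)), (181, np.float64(250.8)), (182, np.float64(249.4)), (183, np.float64(193.3)), (184, np.float64(46.3)), (185, np.float64(46.1)), (186, np.float64(46.4)), (187, np.float64(45.8)), (188, np.float64(45.9)), (189, np.float64(45.7)), (190, np.float64(46.1)), (191, np.float64(46.1)), (192, np.float64(45.5)), (193, np.float64(45.8)), (194, np.float64(45.4)), (195, np.float64(34.6)), (196, np.float64(28.6)), (197, np.float64(31.5)), (198, np.float64(34.5)), (199, np.float64(35.2))]
w18.npz [(175, np.float64(250.9)), (176, np.float64(251.0)), (177, np.float64(251.0)), (178, np.float64(251.0)), (179, np.float64(251.0)), (180, np.float64(248.1)), (181, np.float64(45.2)), (182, np.float64(46.5)), (183, np.float64(46.9)), (184, np.float64(46.5)), (185, np.float64(47.0)), (186, np.float64(46.7)), (187, np.float64(46.1)), (188, np.float64(46.1)), (189, np.float64(46.3)), (190, np.float64(45.5)), (191, np.float64(35.2)), (192, np.float64(30.3)), (193, np.float64(32.6)), (194, np.float64(34.6)), (195, np.float64(35.6)), (196, np.float64(38.1))]
```

Run:
```python
from h import *
for n,u,a,b in (('w14.npz',231,183.25,194.9),('w18.npz',258,180.5,190.9)):
    c=dict(np.load(n)); p=at(c,u,a,.0605);q=at(c,u,b,.0605); print((p-q)[1]*1e3,p,q)
```

```text
4.951135243790844 [0.55465796 0.10911179 0.0605    ] [0.55481716 0.10416066 0.0605    ]
4.393894150981584 [0.55331627 0.10909926 0.0605    ] [0.55354314 0.10470536 0.0605    ]
```

Emit:
move_arm --pt "0.1 0 0.8 0.3 0" --pt "0.12 0 0.8 0.8 0" --pt "0.12 0 0.8 1.2 0" --pt "0.12 0 0.8 1.2 0" --newtons 30

```text
time: 11.32
position: [0.562, 0.0641, 0.0588]
tool_rot: [0.483, 0.517, -0.484, 0.515]
ft_force: [-2.1, 1.6, 4.4]
grip_width: 0.0385
```

```bash
python3 m.py | sed 's/np.float64//g' | grep -v w14
python3 - <<'E'
from h import *
c=dict(np.load('w18.npz')); save(c['image'],'w19.png',s=1.4)
E
```

```text
[0.56204689 0.06410888 0.05882938] [-2.12681202  1.5714263   4.39562298] 0.0384970384541246
w18.npz [(175, (249.0)), (176, (249.1)), (177, (249.1)), (178, (249.1)), (179, (246.6)), (180, (156.3)), (181, (44.8)), (182, (44.3)), (183, (44.4)), (184, (44.1)), (185, (44.2)), (186, (44.1)), (187, (44.1)), (188, (44.4)), (189, (44.5)), (190, (41.4)), (191, (28.8)), (192, (30.4)), (193, (33.3)), (194, (35.1)), (195, (37.1)), (196, (38.2))]
```

View pics/w19.png

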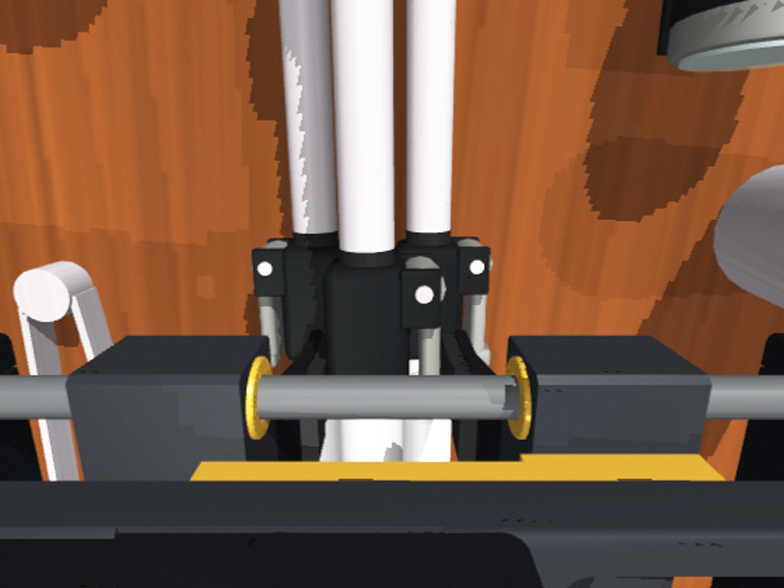

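Emit:
move_arm --pt "0.12 0 0 0.6 0" --pt "0.12 0 0 1.2 0" --pt "0.12 0 0 1.5 0" --pt "0.12 0 0 1.5 0" --newtons 30

```text
time: 11.7
position: [0.5621, 0.0625, 0.0588]
tool_rot: [0.483, 0.517, -0.484, 0.515]
ft_force: [-2.9, 1.8, 5.1]
grip_width: 0.0382
```

```bash
python3 m.py | sed 's/np.float64//g' | grep -v w14
python3 - <<'E'
from h import *
c=dict(np.load('w18.npz')); save(c['image'],'w20.png',crop=(230,160,310,220),s=8)
E
```

```text
[0.56211008 0.06254009 0.05881345] [-2.94391884  1.78919211  5.05325365] 0.03818227003938942
w18.npz [(175, (248.2)), (176, (228.7)), (177, (44.3)), (178, (44.5)), (179, (44.5)), (180, (44.5)), (181, (45.2)), (182, (45.0)), (183, (43.9)), (184, (44.4)), (185, (43.8)), (186, (44.5)), (187, (48.1)), (188, (123.7)), (189, (248.1)), (190, (233.0)), (191, (28.2)), (192, (30.9)), (193, (33.3)), (194, (35.5)), (195, (37.4)), (196, (38.5))]
```

View pics/w20.png

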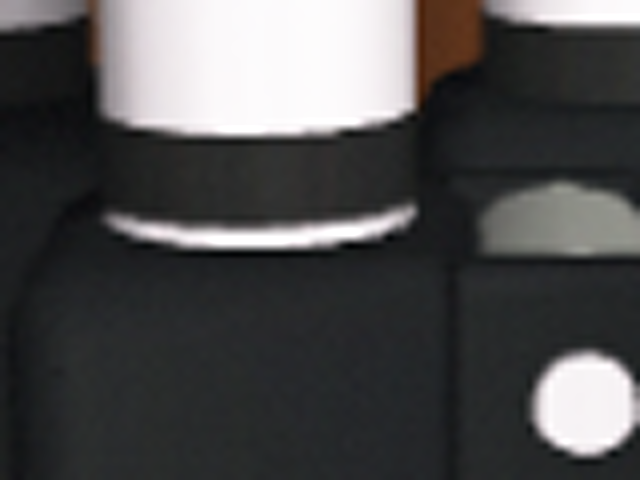

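Emit:
move_arm --pt "0.12 0 0 -0.6 0" --pt "0.12 0 0 -1.2 0" --pt "0.12 0 0 -1.2 0" --pt "0.12 0 0 -1.2 0" --newtons 30

```text
time: 12.08
position: [0.5621, 0.0627, 0.0588]
tool_rot: [0.482, 0.517, -0.484, 0.515]
ft_force: [-3.3, -1.2, 4.9]
grip_width: 0.0382
```

```bash
python3 m.py | sed 's/np.float64//g' | grep -v w14
python3 - <<'E'
from h import *
c=dict(np.load('w18.npz')); save(c['image'],'w21.png',crop=(230,160,310,220),s=8)
E
```

```text
[0.56211529 0.06272245 0.05878674] [-3.27042461 -1.24738229  4.93386413] 0.038237230462060574
w18.npz [(175, (248.8)), (176, (246.0)), (177, (135.2)), (178, (44.5)), (179, (44.2)), (180, (44.3)), (181, (44.1)), (182, (44.1)), (183, (44.4)), (184, (44.6)), (185, (44.2)), (186, (43.9)), (187, (44.7)), (188, (81.3)), (189, (218.0)), (190, (243.3)), (191, (68.5)), (192, (30.4)), (193, (33.0)), (194, (35.3)), (195, (37.0)), (196, (38.7))]
```

View pics/w21.png

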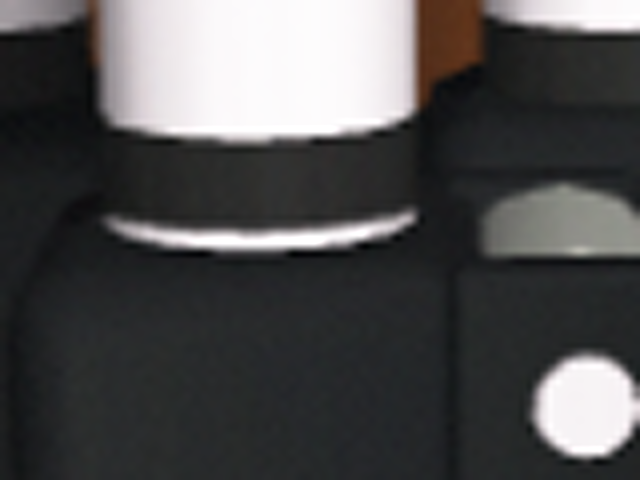

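Almost the whole step went into elastic slack; push about 1 mm more.

Emit:
move_arm --pt "0.12 0 0 -0.5 0" --pt "0.12 0 0 -1.0 0" --pt "0.12 0 0 -1.3 0" --pt "0.12 0 0 -1.3 0" --newtons 30

```text
time: 12.47
position: [0.5621, 0.0636, 0.0588]
tool_rot: [0.482, 0.517, -0.485, 0.515]
ft_force: [-3.7, -3.4, 6.5]
grip_width: 0.0386
```

```bash
python3 m.py | sed 's/np.float64//g' | grep -v w14
python3 - <<'E'
from h import *
c=dict(np.load('w18.npz')); save(c['image'],'w22.png',crop=(230,160,310,220),s=8)
E
```

```text
[0.56205878 0.06358722 0.058805  ] [-3.71337078 -3.41740371  6.50921538] 0.038599917365926224
w18.npz [(175, (248.7)), (176, (248.8)), (177, (248.8)), (178, (246.2)), (179, (142.7)), (180, (44.1)), (181, (44.4)), (182, (44.3)), (183, (44.6)), (184, (44.4)), (185, (44.3)), (186, (44.2)), (187, (44.6)), (188, (44.1)), (189, (43.2)), (190, (40.3)), (191, (32.3)), (192, (30.7)), (193, (32.3)), (194, (34.8)), (195, (36.7)), (196, (37.9))]
```

View pics/w22.png

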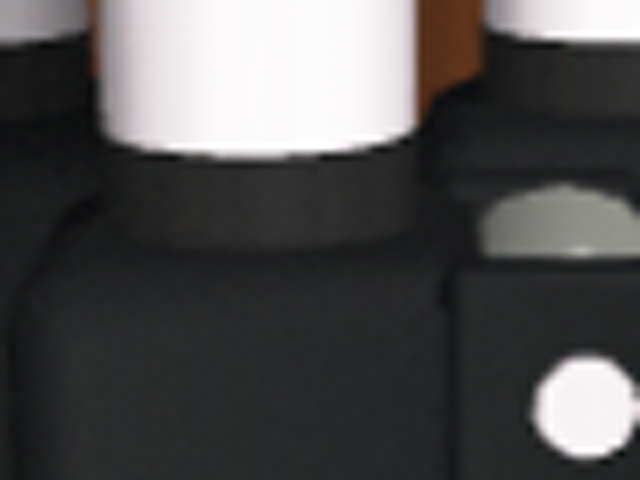

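Emit:
move_arm --pt "0.15 0 0 0.5 0" --pt "0.2 0 0 0.9 0" --pt "0.3 0 0 0.9 0" --pt "0.5 0 0 0.9 0" --pt "0.9 0 0 0.9 0" --pt "0.9 0 0 0.9 0" --newtons 35

```text
time: 13.02
position: [0.5614, 0.0634, 0.0588]
tool_rot: [0.482, 0.518, -0.485, 0.515]
ft_force: [-4.9, 0.7, 7.1]
grip_width: 0.0367
```

```bash
python3 m.py | sed 's/np.float64//g' | grep -v w14
python3 - <<'E'
from h import *
c=dict(np.load('w18.npz')); save(c['image'],'w23.png',crop=(210,150,350,255),s=5.5)
E
```

```text
[0.56144696 0.06342443 0.0587923 ] [-4.85487192  0.69412328  7.10941936] 0.03674178366489594
w18.npz [(175, (246.4)), (176, (246.3)), (177, (246.2)), (178, (236.8)), (179, (70.9)), (180, (43.0)), (181, (43.2)), (182, (42.8)), (183, (43.2)), (184, (42.5)), (185, (43.2)), (186, (42.8)), (187, (42.9)), (188, (42.7)), (189, (41.7)), (190, (38.4)), (191, (29.0)), (192, (30.9)), (193, (33.5)), (194, (36.3)), (195, (37.9)), (196, (38.7))]
```

View pics/w23.png

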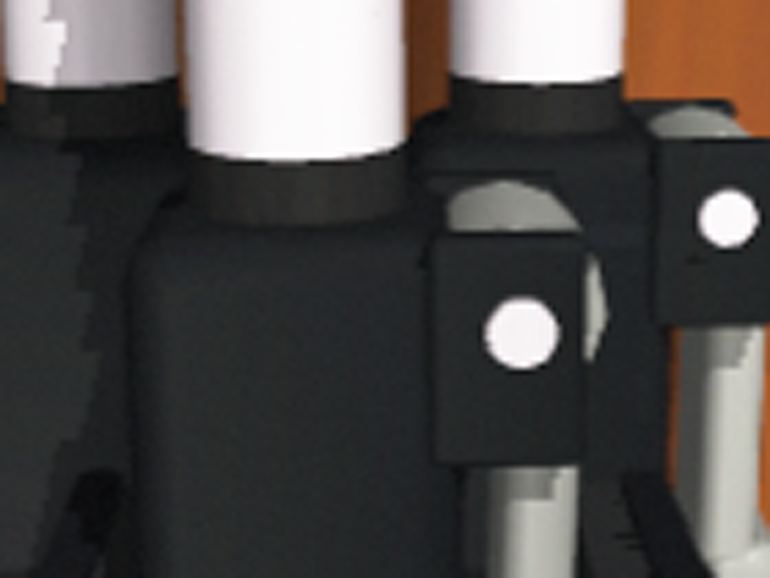

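Emit:
move_arm --pt "0.9 -0.5 -0.6 0 0" --pt "0.9 -1 -1.2 0 0" --pt "0.9 -1 -1.2 0 0" --pt "0.9 -1 -1.2 0 0" --pt "0.9 -1 -1.2 0 0" --pt "0.9 -1 -1.2 0 0" --newtons 50

```text
time: 13.57
position: [0.5621, 0.0635, 0.0591]
tool_rot: [0.483, 0.517, -0.484, 0.516]
ft_force: [-3.4, -0.2, -8.3]
grip_width: 0.0361
```

```bash
python3 m.py | sed 's/np.float64//g' | grep -v w14
python3 - <<'E'
from h import *
c=dict(np.load('w18.npz')); save(c['image'],'w24.png',s=1.4)
c=cam('scene'); save(c['image'],'sc2.png',crop=(180,120,400,280),s=3.6)
c=cam('top'); save(c['image'],'top3.png',s=1.4)
E
```

```text
[0.56207574 0.06347036 0.05914833] [-3.40935424 -0.2211788  -8.26481879] 0.036100161632316684
w18.npz [(175, (246.2)), (176, (246.3)), (177, (245.2)), (178, (223.3)), (179, (43.0)), (180, (42.8)), (181, (42.7)), (182, (42.8)), (183, (42.5)), (184, (43.0)), (185, (42.3)), (186, (42.6)), (187, (42.6)), (188, (42.3)), (189, (40.5)), (190, (36.8)), (191, (28.1)), (192, (31.8)), (193, (34.0)), (194, (35.5)), (195, (37.4)), (196, (38.5))]
```

View pics/w24.png

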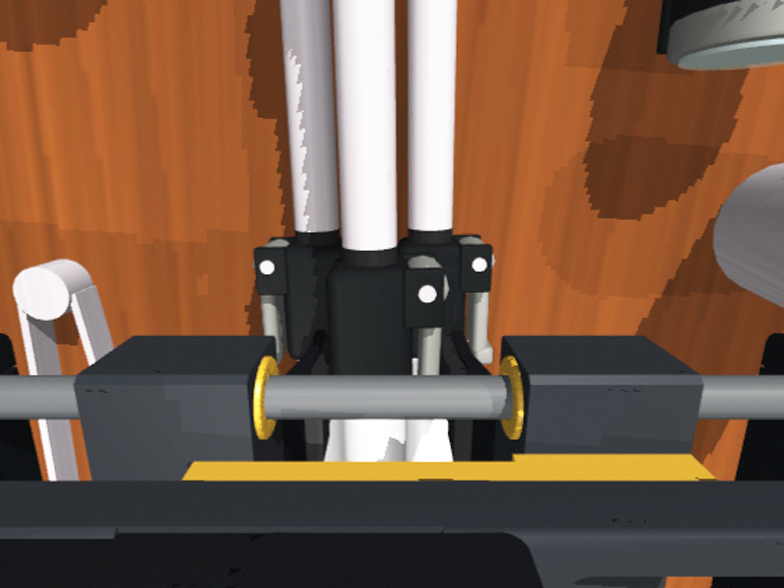

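View pics/sc2.png

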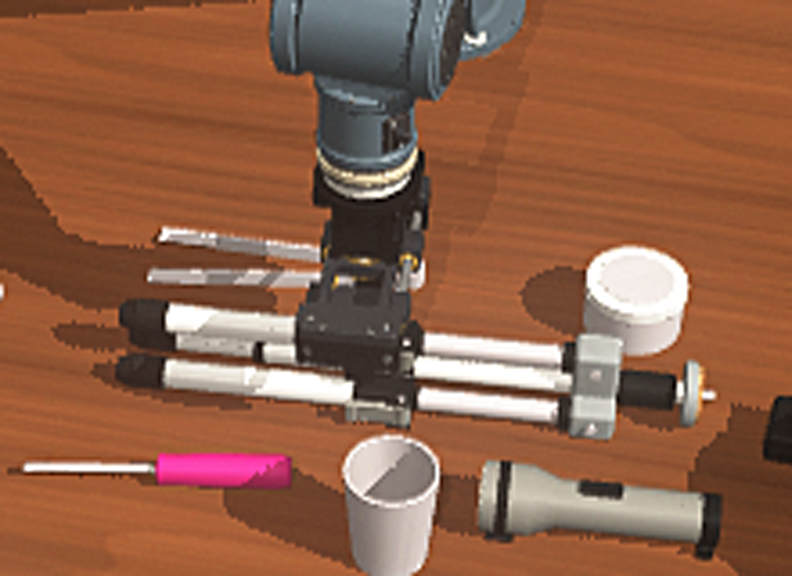

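View pics/top3.png

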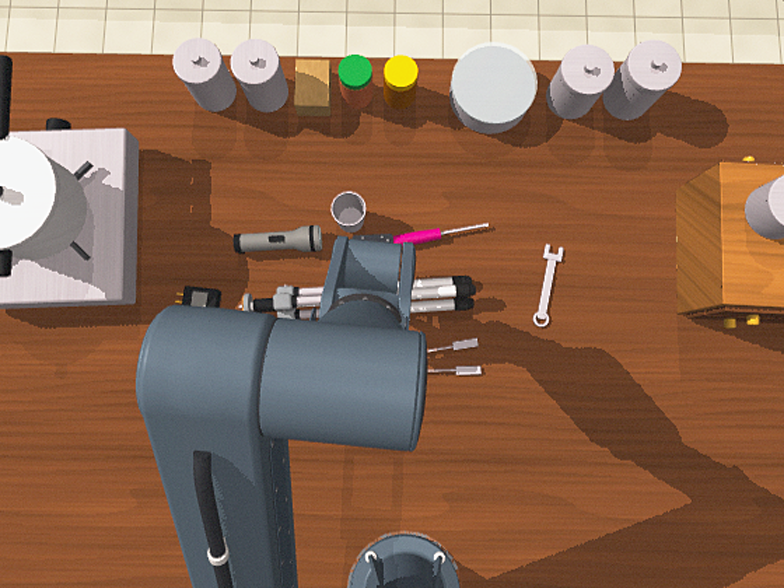

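Emit:
move_arm --pt "0.9 0.5 -0.5 0 0" --pt "0.9 0.7 -0.8 0 0" --pt "0.9 0.7 -0.8 0 0" --pt "0.9 0.7 -0.8 0 0" --pt "0.9 0.7 -0.8 0 0" --pt "0.9 0.7 -0.8 0 0" --newtons 50

```text
time: 14.22
position: [0.5622, 0.0634, 0.0593]
tool_rot: [0.483, 0.516, -0.483, 0.516]
ft_force: [-2.0, 1.3, -8.5]
grip_width: 0.0363
```

```bash
python3 m.py | sed 's/np.float64//g' | grep -v w14
python3 - <<'E'
from h import *
c=dict(np.load('w18.npz')); save(c['image'],'w25.png',crop=(170,140,370,280),s=4)
E
```

```text
[0.56215843 0.06344823 0.0593003 ] [-2.01842835  1.34910856 -8.45080563] 0.03629040849032475
w18.npz [(175, (246.5)), (176, (246.3)), (177, (244.4)), (178, (195.9)), (179, (42.7)), (180, (42.4)), (181, (43.4)), (182, (42.8)), (183, (43.1)), (184, (42.9)), (185, (42.7)), (186, (43.1)), (187, (42.4)), (188, (42.5)), (189, (39.9)), (190, (34.6)), (191, (28.7)), (192, (31.4)), (193, (34.5)), (194, (36.4)), (195, (38.3)), (196, (38.7))]
```

View pics/w25.png

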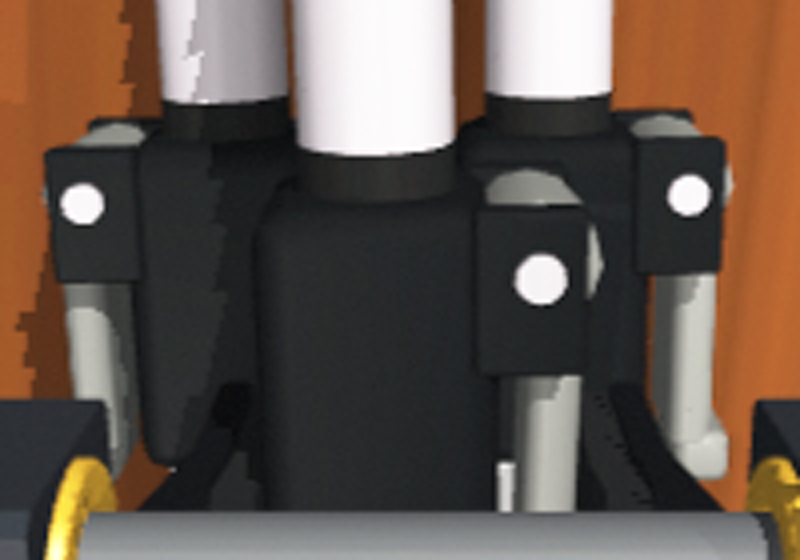

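Emit:
move_arm --pt "0.9 0.6 0 0 0" --pt "0.9 1 0 0 0" --pt "0.9 1 0 0 0" --pt "0.9 1 0 0 0" --pt "0.9 1 0 0 0" --pt "0.9 1 0 0 0" --pt "0.9 1 0 0 0" --pt "0.9 1 0 0 0" --newtons 50

```text
time: 14.93
position: [0.5622, 0.0633, 0.0589]
tool_rot: [0.483, 0.516, -0.483, 0.516]
ft_force: [-3.2, 1.2, 4.9]
grip_width: 0.0354
```

Emit:
move_arm --pt "0.9 0 0 0 0" --pt "0.9 0 0 0 0" --pt "0.9 0 0 0 0" --pt "0.9 0 0 0 0" --pt "0.9 0 0 0 0" --pt "0.9 0 0 0 0" --newtons 50

```text
time: 15.43
position: [0.5622, 0.0633, 0.0589]
tool_rot: [0.484, 0.516, -0.483, 0.516]
ft_force: [-4.3, 1.4, 4.6]
grip_width: 0.0359
```

Emit:
move_arm --pt "0.9 0 0 0 0" --pt "0.9 0 0 0 0" --pt "0.9 0 0 0 0" --pt "0.9 0 0 0 0" --pt "0.9 0 0 0 0" --pt "0.9 0 0 0 0" --newtons 50

```text
time: 15.93
position: [0.5622, 0.0633, 0.0589]
tool_rot: [0.483, 0.516, -0.483, 0.516]
ft_force: [-3.9, 1.9, 6.1]
grip_width: 0.0362
```

```bash
python3 m.py | sed 's/np.float64//g' | grep -v w14
python3 - <<'E'
from h import *
c=dict(np.load('w18.npz')); save(c['image'],'w26.png',crop=(200,140,340,245),s=5.5)
E
```

```text
[0.56219328 0.06329813 0.0588694 ] [-3.93618234  1.8537696   6.06757975] 0.03618415763920063
w18.npz [(175, (246.6)), (176, (246.4)), (177, (244.7)), (178, (202.5)), (179, (43.2)), (180, (42.8)), (181, (42.6)), (182, (42.9)), (183, (42.8)), (184, (42.6)), (185, (42.7)), (186, (42.8)), (187, (41.7)), (188, (42.3)), (189, (43.8)), (190, (50.4)), (191, (28.3)), (192, (30.9)), (193, (34.8)), (194, (36.8)), (195, (37.9)), (196, (38.8))]
```

View pics/w26.png

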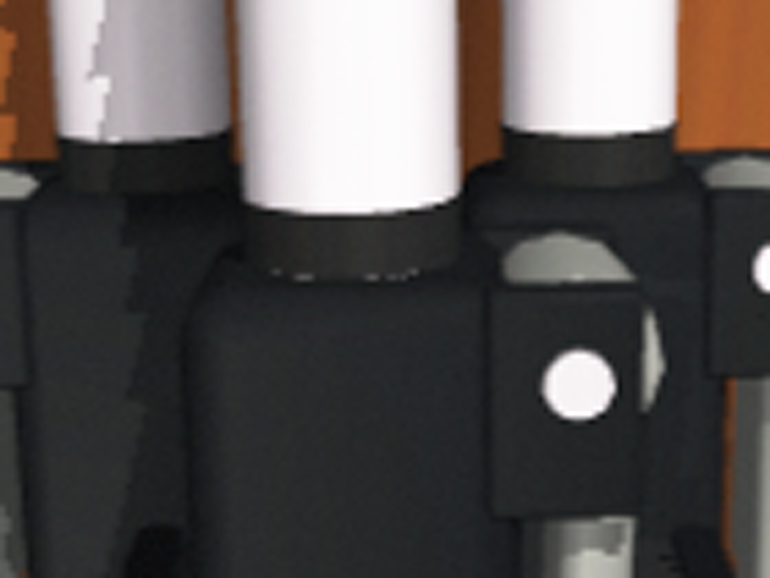

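The rim sits on the ring edge, with just specks of bright metal showing at row 275 of the crop. The lever is shut and the grip is steady, so I'm handing in.

Run:
```python
from rig import robot
print(robot.hand_in()); o=robot.get_obs(); print(o['time'],o['grip_width'],o['ft_force'])
```

```text
the job is handed in; nothing more can be done
None
the job is handed in; nothing more can be done
```

I slid the top leg in to the mark and squeezed its lever shut. The job was handed in at about 16 s with the gripper still holding the clamp and lever at 50 N.

- **At the mark:** the last wrist picture shows the whole ring, with only specks of bright tube between it and the clamp's rim. I put the error at about 0.1 mm. While the lever was closing the leg ran about 0.5 mm past the mark. Correcting that overshot about 1 mm the other way, and I brought it back to the mark before the final squeeze.
- **Lever shut:** it looks parallel to the shut levers on the lower legs. The fingers read 36 mm apart; I expected about 38 mm for clamp plus shut lever, but the reading runs low and varies by about 0.4 mm. I took this as fully shut, since a lever still partly open would read wider.
- **Forces:** the last reading was about 6 N pressing down and 4 N sideways, with the tripod on the counter. For under a second before that the arm was pulling up with about 8 N. That is less than the tripod's weight, and I eased it off.
- **Other things:** the torch, tumbler, screwdriver, tongs, tin and spanner looked unmoved in the scene and top pictures taken about 2 s before hand-in. The arm partly hid the charger and tongs in those pictures. The tripod itself may have shifted sideways by a millimetre or two during the gripping.

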